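# Open the paper-clip jar

## Task

Open the paper-clip jar, the one with the green lid: unscrew the lid anticlockwise until its thread lets go, lift it off, and set it down (not dropped) right way up, wholly on the round cork mat. Leave the orange lid on its jar.

Things in the scene. Friction and masses are not known exactly. Their poses are not given: they have to be found in the camera images.
- lid_green: green ribbed screw lid, a 56 mm cylinder 36 mm high, 60 g. Origin: on its axis at the skirt's lower edge, z up. Grip it across from above at any yaw. Freed by turning it anticlockwise seen from above (+ about z) 54 degrees from tight; it starts 2 to 11 degrees loosened, so turn about 70; stops block it near 95 from tight. It may climb 0 to 4 mm while turning. Then it lifts straight off the neck
- jar_green: clear jar of paper clips, fixed to the table, on a black foot 88 mm across; body 72 mm across up to a shoulder at 73 mm, neck 35 mm (46 over the thread) with rim at 108 mm. Origin: centre of its underside, z up on the axis. The seated lid is coaxial, its origin 78 mm above this one, its top at 114 mm. Equal yaw of lid and jar is practically tight
- lid_orange: the same lid in orange, screwed on a like, fixed jar of coloured push pins (bystander); origin on its axis at the lower edge of the skirt
- mat: round cork mat, 110 mm across, 6 mm thick, fixed on the table; origin at the centre of its underside, z up. The lid standing on it has its origin 6 mm above the mat's origin
Mind the look-alikes: they are no part of the job. There is more than one size of the lid_green; the job needs the largest.

How it is judged:
By the outcome, as a careful person would: the job done as asked, in the order asked, and still so for the second after the job is handed in, with the robot touching nothing.
It also fails if it takes over 42 s, if anything falls off the work surface, if the arm or the gripper's body presses on something with over 40 N, if the wrist force passes 120 N, or if a joint passes its speed limit or range.

## Robot

A 6-joint arm with a two-finger parallel gripper is mounted at the origin on the work surface; the furniture and walls round the work are solid. World frame = base frame: x ahead of the robot, y to its left, z up, the work surface at z = 0. Lengths are in mm, angles in rad, forces in N, time in s.
With the tool pointing down it reaches from about 350 to 975 mm from the base axis. Payload 7.1 kg.
Tool frame: the origin (TCP) lies between the finger pads; the fingertips stand 19 mm ahead of it and the grasp point (between the pads) is the TCP (ctrl.tcp_to_tips is the distance from the TCP to the fingertips, in mm); z points along the fingers, y is the line along which they close (so a half turn about z gives the same grasp; the last joint's range is limited). The gripper opens to 88 mm and grips with 3 to 60 N. Pads are 20 mm wide; open, the fingers measure 115 mm over their backs; the gripper's body (75 mm by 178 mm) begins 61 mm behind the grasp point.
Start: joints at [-1.19, 0.423, 1.63, -0, 1.089, -0.019], TCP at [243.287, -575.688, 214.375] pointing down, gripper open.
Joint ranges: [-3, 3], [-0.9, 2.11], [0.09, 2.58], [-1.31, 4.45], [0.11, 2.69], [-2.54, 2.54]. Speed limits (rad/s): [2.39, 2.39, 3.01, 3.14, 3.14, 3.14].

## Interface

Orientations are given as a rotation vector (axis times angle).
In Python, from workcell import status, optics, ctrl gives the robot as it stands. The module is installed in compiled form; this text tells all that it offers.
- The arm moves only by the shell command python3 -m inch 'ROWS'. ROWS is JSON, a list that holds one entry, the list of rows, each a list of 7 numbers: the shift along the tool's x, y, z in mm, then the turn, a rotation vector about the tool's x, y, z in rad, then the opening in per cent of the stroke, from 0 (shut) to 100 (fully open). A call has 1 to 20 rows; each row is the pose to reach, as a shift and turn from the pose commanded when the call began, along the tool's axes at that moment; what a row does not reach only later rows make up. A row lasts 1/10 s, in which the tool goes at most 50 mm and 8.59 degrees, less where a joint would pass 70% of its speed; a pose out of reach is approached as far as the arm can. A call with a gripper value outside its range is refused whole. The fingers move at their own pace and stop on an object; the grip force is fixed at half the most. Time passes only in rows, so rows that repeat a pose let the fingers close. It gives the time, the measured TCP pose, the force, the opening and the grip force at its end, in the units of the state.
- status.get_obs(): the state, without advancing time (a new reading comes with each control period).
- optics.get_image(name): name is "scene" or "side" or "wrist"; returns a dict with "frame" (480x640x3 uint8, red, green, blue), "fx", "fy", "cx", "cy" (pixels), "rvec" (rotation vector, rad) and "tvec" (3), from world to camera coordinates, as OpenCV has them; the wrist camera has in their place "hand_eye" (4x4, takes a point from camera to tool coordinates, whose origin is the TCP and whose axes are the flange's). Camera axes: x right, y down, z forward; pixel columns grow to the right and rows downward; lengths in mm; the calibration is good to about 2 mm. The wrist camera is an equidistant fisheye: a pixel r from the principal point sees the ray r / f radians off the axis. A picture is of the moment at which its call begins: read the wrist's pose just before it. There is no depth.
- ctrl.close_job(): hands the job in; it is judged then, once.
The state is a dict: "t": time; "qpos": joint angles; "qvel": joint speeds; "joint_torque": joint torques, N m; "ee_pos": TCP position; "orientation": TCP orientation; "ft_force": force on the tool from outside, world axes, zero at the start; "moment": the same for the moment, N m; "width": finger opening in mm; "grasp_force": force on a finger pad.
Only numpy, scipy, OpenCV 4.12 (cv2) and the standard library are available. Lean on these libraries where they do the work, as an engineer would, in place of code of your own. Each camera call takes 0.05 s, during which the arm holds its last target. There are 200 camera calls.

## Working session

There is one attempt and no reset: what is moved stays moved. The work goes in short steps, Python scripts to look and compute and a shell command to move; the robot and the scene stay as the last step left them, time stands still between calls to the robot, and variables do not carry over. Pictures are saved under pics/ and viewed, at most 11 in all, crops included, and the job is handed in when it is done.

```bash
mkdir -p pics; cat > h.py <<'E'
import numpy as np,cv2
from workcell import status,optics,ctrl
def ray(im,u,v):
    R=cv2.Rodrigues(np.array(im["rvec"],float))[0];t=np.array(im["tvec"],float)
    d=R.T@np.array([(u-im["cx"])/im["fx"],(v-im["cy"])/im["fy"],1]);return -R.T@t,d
def onz(im,u,v,z):
    o,d=ray(im,u,v);return o+d*(z-o[2])/d[2]
def save(im,n,crop=None,s=1):
    f=im["frame"][:,:,::-1]
    if crop:f=f[crop[1]:crop[3],crop[0]:crop[2]]
    cv2.imwrite("pics/"+n,cv2.resize(f,None,fx=s,fy=s,interpolation=cv2.INTER_CUBIC))
E
python3 - <<'E'
from h import *
import pickle
o=status.get_obs();print(o["t"],o["orientation"],o["ee_pos"])
a=optics.get_image("scene");b=optics.get_image("side");pickle.dump((a,b),open("ab.pkl","wb"))
save(a,"scene.png");save(b,"side.png")
E
```

```text
0.0 [-3.07751231e+00 -6.23510987e-01  4.91425734e-04] [ 243.05735691 -575.16038568  213.58004582]
```

View pics/scene.png

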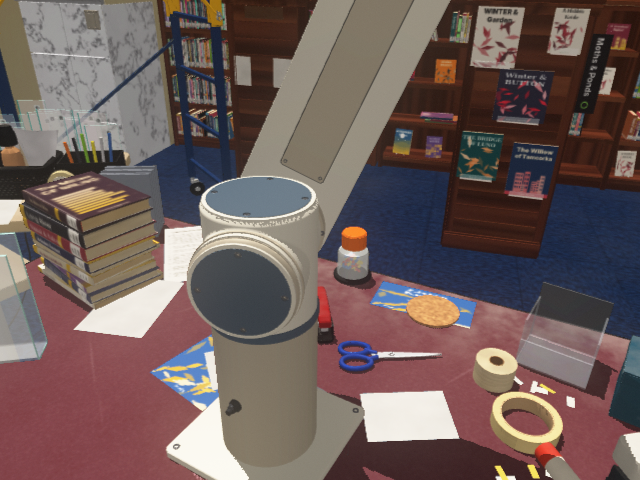

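View pics/side.png

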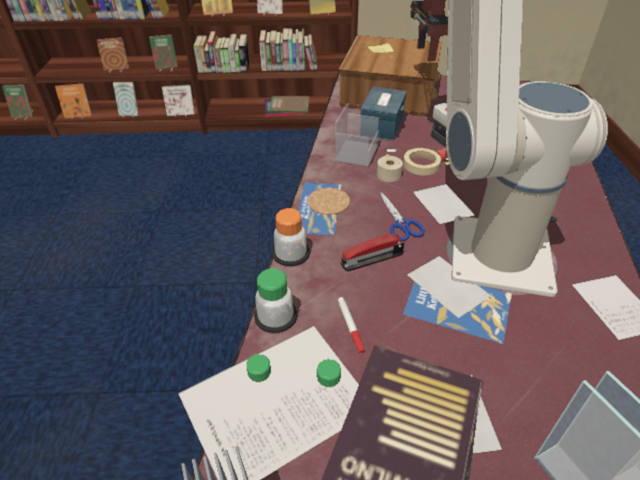

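The scene view shows the orange-lidded jar at (353,252) and the mat at (433,310); the arm hides the green jar. In the side view, the green candidates are the lid on the jar at (271,284) and two loose lids at (258,368) and (329,373). The one on the jar of clips fits: it is the largest and it's screwed on. I'll measure them and make a crop to confirm.

```bash
python3 - <<'E'
from h import *
import pickle
a,b=pickle.load(open("ab.pkl","rb"))
h=cv2.cvtColor(b["frame"],cv2.COLOR_RGB2HSV)
def blobs(im,lo,hi,roi):
    h=cv2.cvtColor(im["frame"],cv2.COLOR_RGB2HSV);m=cv2.inRange(h,lo,hi);k=np.zeros_like(m);x0,y0,x1,y1=roi;k[y0:y1,x0:x1]=m[y0:y1,x0:x1]
    n,l,s,c=cv2.connectedComponentsWithStats(k);return [(s[i],c[i]) for i in range(1,n) if s[i][4]>80]
print("cam",ray(b,320,240))
for s,c in blobs(b,(55,120,40),(80,255,255),(200,240,400,420)):
    u=s[0]+s[2]/2;print("green",s,c,"top@114 (upper ellipse ctr ~)",onz(b,u,s[1]+0.33*s[3],114)[:2],"centroid@96",onz(b,*c,96)[:2],"@table8",onz(b,*c,8)[:2])
for n,im,roi in(("side",b,(260,195,330,245)),("scene",a,(325,215,385,260))):
    for s,c in blobs(im,(5,200,150),(14,255,255),roi):print("orange",n,s,onz(im,*c,96)[:2])
for n,im,roi in(("side",b,(300,180,360,222)),("scene",a,(395,285,470,335))):
    for s,c in blobs(im,(8,80,120),(20,235,255),roi):
        u,v=s[0]+s[2]/2,s[1]+s[3]/2;print("mat",n,s,onz(im,u,v,4)[:2])
for u,v in((275,327),):print("foot front",onz(b,u,v,0))
save(b,"crop.png",(200,250,400,400),4)
E
```

```text
cam (array([212.55980666, 889.78831975, 789.09046491]), array([ 0.17436865, -0.72005209, -0.67172946]))
green [257 269  29  31 740] [271.41621622 283.78783784] top@114 (upper ellipse ctr ~) [451.51444713 292.54829972] centroid@96 [454.4884583  288.04497679] @table8 [485.20554708 211.64309729]
green [248 355  22  26 451] [258.35033259 367.38580931] top@114 (upper ellipse ctr ~) [415.88437463 473.53538074] centroid@96 [420.04405418 469.56752387] @table8 [446.38782127 416.2131179 ]
green [318 360  22  26 458] [328.56768559 372.62445415] top@114 (upper ellipse ctr ~) [304.844598   457.99283081] centroid@96 [306.36404413 454.00663962] @table8 [318.27413857 398.67650626]
orange scene [342 227  25  14 234] [497.27955347 111.73460387]
mat side [308 188  42  29 878] [426.54767231 -97.36490475]
mat scene [ 405  295   55   33 1320] [ 424.48436966 -110.00345398]
foot front [446.08116267 315.05535477   0.        ]
```

View pics/crop.png

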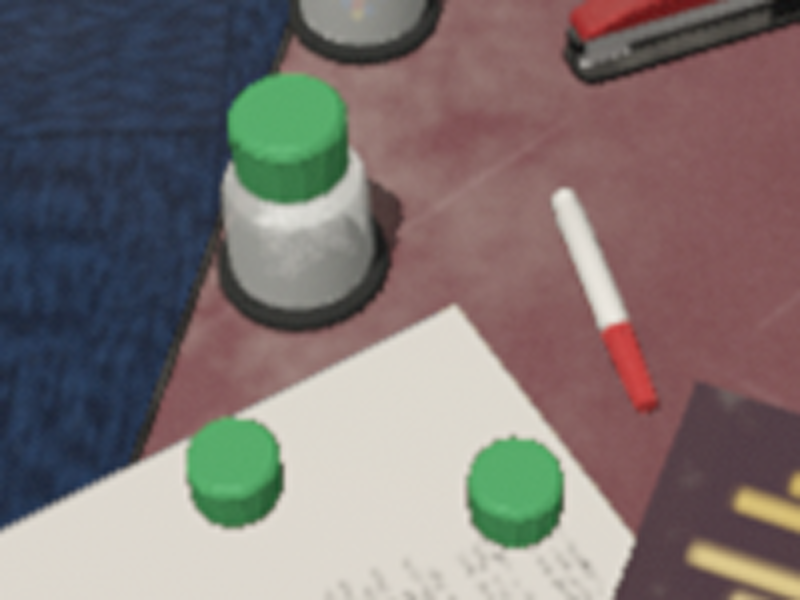

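The crop confirms it: the green lid on the clip jar, with its top centre at side pixel (272,279), is clearly larger than the two loose lids. It's near (451,292) and the mat is near (426,-103). I'll go above the mat first, with a raised path.

```bash
python3 -m inch '[[[0,0,-50,0,0,0,100],[0,0,-100,0,0,0,100],[32,-33,-100,0,0,0,100],[64,-66,-100,0,0,0,100],[96,-99,-100,0,0,0,100],[128,-132,-100,0,0,0,100],[160,-165,-100,0,0,0,100],[192,-198,-100,0,0,0,100],[224,-231,-100,0,0,0,100],[256,-264,-100,0,0,0,100],[288,-297,-100,0,0,0,100],[320,-330,-100,0,0,0,100],[352,-363,-100,0,0,0,100],[352,-363,-100,0,0,0,100],[352,-363,-100,0,0,0,100],[352,-363,-100,0,0,0,100]]]'
cat >> h.py <<'E'
from scipy.spatial.transform import Rotation as Rn
def wrist():
    o=status.get_obs();im=optics.get_image("wrist");return o,im
def wonz(o,im,u,v,z):
    x,y=u-im["cx"],v-im["cy"];r=np.hypot(x,y);th=r/im["fx"]
    d=np.array([x/r*np.sin(th),y/r*np.sin(th),np.cos(th)]) if r>1e-6 else np.array([0,0,1.])
    H=np.array(im["hand_eye"]);R=Rn.from_rotvec(o["orientation"]).as_matrix()
    c=R@H[:3,3]+o["ee_pos"];d=R@H[:3,:3]@d;return c+d*(z-c[2])/d[2]
def mask(im,lo,hi,roi=None):
    m=cv2.inRange(cv2.cvtColor(im["frame"],cv2.COLOR_RGB2HSV),lo,hi)
    n,l,s,c=cv2.connectedComponentsWithStats(m);i=1+np.argmax(s[1:,4]);return (l==i).astype(np.uint8),s[i],c[i]
def tool(o,p):
    return Rn.from_rotvec(o["orientation"]).inv().apply(np.array(p)-o["ee_pos"])
E
python3 - <<'E'
from h import *
o,im=wrist();print(o["t"],o["ee_pos"],o["orientation"],o["qpos"],im["cx"],im["fx"]);save(im,"w1.png")
m,s,c=mask(im,(8,80,100),(22,235,255));print(s,c,wonz(o,im,*c,6))
p=np.array([wonz(o,im,*q[0],6)[:2] for q in max(cv2.findContours(m,0,1)[0],key=len)],np.float32);print(cv2.minEnclosingCircle(p))
E
```

```text
t: 1.7
ee_pos: [425.8, -104.9, 314.2]
orientation: [3.079, 0.623, -0.001]
ft_force: [-0.2, -0.1, 0.0]
width: 87.6
grasp_force: 0.0
1.7 [ 425.83388451 -104.93165053  314.16912024] [ 3.07907894e+00  6.23198332e-01 -1.08089762e-03] [-2.68461427e-01  2.13657291e-02  1.90921645e+00 -4.07537829e-04
  1.21158870e+00  9.03078428e-01] 314.00498209671076 371.64829954431775
[ 275  158   84   83 5291] [316.52088452 198.70931771] [ 431.6206851  -105.99653416    6.        ]
((430.80950927734375, -106.45033264160156), 54.7669792175293)
```

View pics/w1.png

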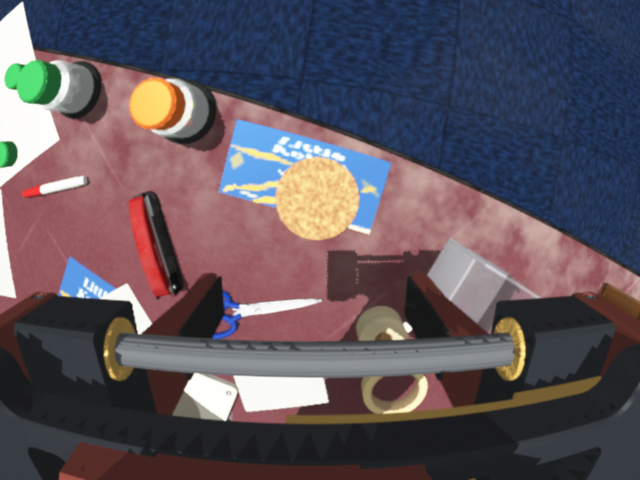

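The mat is at pixel (317,199), which puts its centre at (431,-106) with a 55 mm radius. The green jar is at (40,82) and the orange one at (155,103). Next I'll move above the green lid.

```bash
python3 -m inch '[[[20,-40,0,0,0,0,100],[40,-80,0,0,0,0,100],[60,-120,0,0,0,0,100],[80,-160,0,0,0,0,100],[100,-200,10,0,0,0,100],[120,-240,20,0,0,0,100],[140,-280,40,0,0,0,100],[160,-320,60,0,0,0,100],[177,-356,80,0,0,0,100],[177,-356,80,0,0,0,100],[177,-356,80,0,0,0,100],[177,-356,80,0,0,0,100]]]'
python3 - <<'E'
from h import *
o,im=wrist();print(o["t"],o["ee_pos"],o["orientation"],o["qpos"]);save(im,"w2.png")
m,s,c=mask(im,(55,110,90),(80,255,255));print(s,c)
p=np.array([wonz(o,im,*q[0],114)[:2] for q in max(cv2.findContours(m,0,1)[0],key=len)],np.float32);q=cv2.minEnclosingCircle(p);print(q,tool(o,[*q[0],100]))
E
```

```text
t: 2.95
ee_pos: [451.4, 291.0, 234.8]
orientation: [3.079, 0.621, 0.0]
ft_force: [0.2, -0.0, -1.0]
width: 87.6
grasp_force: 0.0
2.95 [451.35792869 290.95107238 234.82746873] [3.07943751e+00 6.20717996e-01 4.43031722e-04] [ 5.50596523e-01  2.69497455e-01  1.80624487e+00 -3.46320360e-04
  1.06566112e+00  1.72375361e+00]
[ 286  195   68   69 3600] [319.56444444 229.515     ]
((457.62396240234375, 288.0515441894531), 28.804779052734375) [  4.62203033   5.06405416 134.82992605]
```

View pics/w2.png

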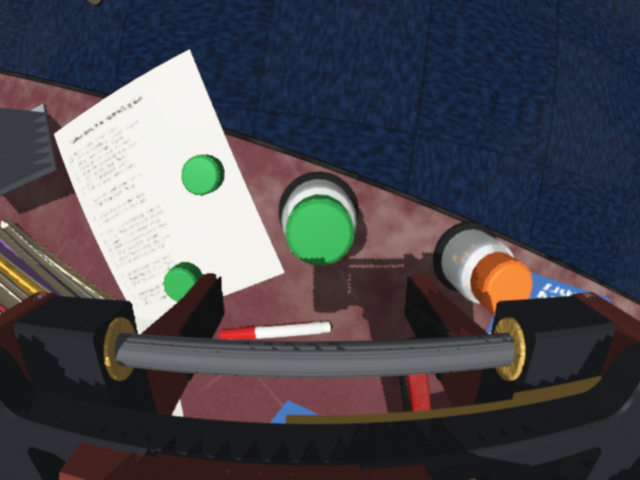

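The wrist view has the green lid centred at pixel (320,229), with the two smaller loose lids at (202,174) and (184,282). The wrist estimate is (457,288). I'll correct by that, go lower and look again.

```bash
python3 -m inch '[[[4,4,30,0,0,0,100],[4,4,60,0,0,0,100],[4,4,60,0,0,0,100],[4,4,60,0,0,0,100]]]'
python3 - <<'E'
from h import *
o,im=wrist();print(o["t"],o["ee_pos"]);save(im,"w3.png")
m,s,c=mask(im,(55,110,90),(80,255,255));print(s,c)
p=np.array([wonz(o,im,*q[0],114)[:2] for q in max(cv2.findContours(m,0,1)[0],key=len)],np.float32);q=cv2.minEnclosingCircle(p);print(q,tool(o,[*q[0],100]))
E
```

```text
t: 3.4
ee_pos: [456.4, 289.5, 175.3]
orientation: [3.08, 0.621, 0.0]
ft_force: [0.1, -0.1, 0.4]
width: 88.0
grasp_force: 0.0
3.4 [456.37817982 289.5151642  175.25970182]
[ 275  211   84   64 4020] [317.27039801 244.75572139]
((459.6783752441406, 288.9167175292969), 28.077367782592773) [ 2.80462299  1.8296792  75.25993961]
```

View pics/w3.png

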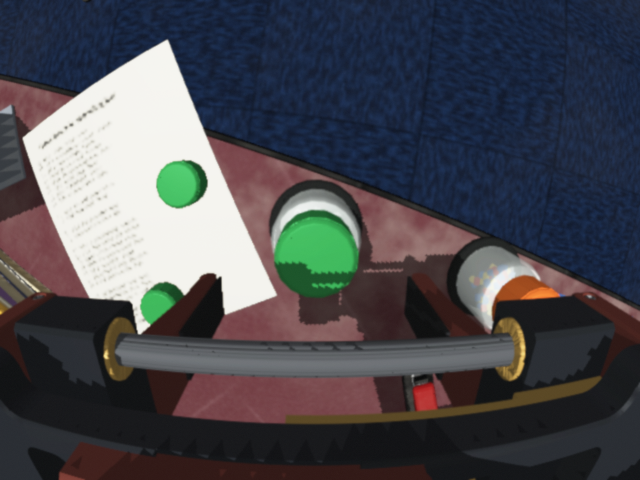

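```bash
python3 - <<'E'
from h import *
o,im=wrist();m,s,c=mask(im,(55,110,25),(80,255,255));print(s,c)
p=np.array([wonz(o,im,*q[0],114)[:2] for q in max(cv2.findContours(m,0,1)[0],key=len)],np.float32);q=cv2.minEnclosingCircle(p);print(q,tool(o,[*q[0],100]))
E
```

```text
[ 275  212   84   86 5582] [316.57452526 255.03977069]
((458.0451354980469, 289.4175109863281), 29.37497901916504) [ 0.64207912  1.07001069 75.9713747 ]
```

The lid is centred to within about 2 mm. I'll descend with the tips at about 83 mm, above the shoulder, and close.

```bash
python3 -m inch '[[[1,1.5,25,0,0,0,100],[1,1.5,50,0,0,0,100],[1,1.5,65,0,0,0,100],[1,1.5,73,0,0,0,100],[1,1.5,73,0,0,0,100],[1,1.5,73,0,0,0,60],[1,1.5,73,0,0,0,50],[1,1.5,73,0,0,0,40],[1,1.5,73,0,0,0,40],[1,1.5,73,0,0,0,40],[1,1.5,73,0,0,0,40]]]'
```

```text
t: 4.6
ee_pos: [457.8, 289.3, 101.8]
orientation: [3.079, 0.624, 0.001]
ft_force: [0.9, -2.2, 5.6]
width: 51.8
grasp_force: 41.1
```

```bash
python3 - <<'E'
from h import *
o,im=wrist();print(o["width"],o["grasp_force"],o["ft_force"],o["ee_pos"]);f=im["frame"][180:340,180:460,::-1]
b=optics.get_image("side")["frame"][220:340,200:340,::-1]
cv2.imwrite("pics/g.png",np.hstack([cv2.resize(f,(420,360)),cv2.resize(b,(380,360))]))
E
```

```text
51.848846893262504 41.145927677862346 [ 0.88442276 -2.21227279  5.55188313] [457.78813384 289.2987554  101.83620942]
```

View pics/g.png

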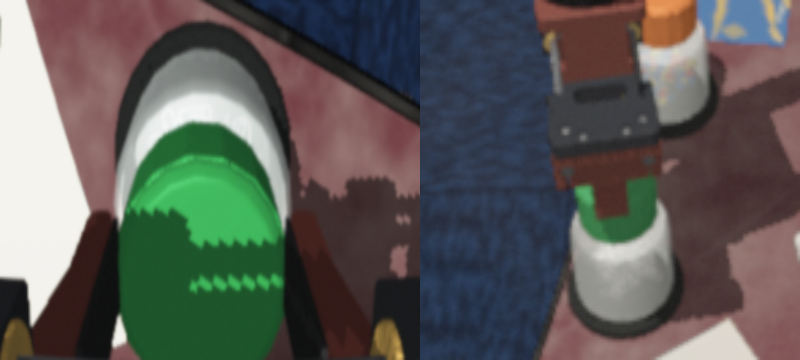

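The pads sit square on the lid in both views: it lies between the fingers in the wrist crop, and the finger is centred on it in the side crop. Now I'll turn it anticlockwise, which is minus about tool z, for the first half.

```bash
python3 -m inch '[[[0,0,0,0,0,-0.05,40],[0,0,0,0,0,-0.12,40],[0,0,0,0,0,-0.2,40],[0,0,0,0,0,-0.28,40],[0,0,0,0,0,-0.36,40],[0,0,0,0,0,-0.44,40],[0,0,0,0,0,-0.52,40],[0,0,0,0,0,-0.6,40],[0,0,0,0,0,-0.6,40]]]'
```

```text
t: 5.6
ee_pos: [457.6, 289.6, 101.8]
orientation: [-2.755, -1.509, -0.001]
ft_force: [-1.1, -0.5, 4.6]
width: 51.6
grasp_force: 41.3
```

```bash
python3 -m inch '[[[0,0,0,0,0,-0.06,40],[0,0,0,0,0,-0.14,40],[0,0,0,0,0,-0.22,40],[0,0,0,0,0,-0.3,40],[0,0,0,0,0,-0.38,40],[0,0,0,0,0,-0.46,40],[0,0,0,0,0,-0.54,40],[0,0,0,0,0,-0.62,40],[0,0,0,0,0,-0.66,40],[0,0,0,0,0,-0.66,40]]]'
python3 - <<'E'
from h import *
o=status.get_obs();print(o["moment"],o["qpos"])
E
```

```text
t: 6.6
ee_pos: [455.6, 290.6, 101.9]
orientation: [-2.118, -2.315, 0.002]
ft_force: [-9.5, 6.1, 10.9]
width: 52.1
grasp_force: 43.3
[ 0.99829052  1.7849633  -0.15691939] [0.5438925  0.46239852 1.8898537  0.00428497 0.79131145 0.45216969]
```

Side force has grown a little, to 11 N. I'll test with a gentle lift.

```bash
python3 -m inch '[[[0,0,-1,0,0,0,40],[0,0,-2,0,0,0,40],[0,0,-3,0,0,0,40],[0,0,-4,0,0,0,40],[0,0,-5,0,0,0,40],[0,0,-5,0,0,0,40]]]'
python3 - <<'E'
from h import *
o=status.get_obs();print(o["moment"],o["ft_force"])
E
```

```text
t: 7.2
ee_pos: [455.2, 289.6, 105.3]
orientation: [-2.119, -2.315, 0.005]
ft_force: [-5.5, 4.6, -3.9]
width: 51.8
grasp_force: 40.1
[0.8920636  0.91404919 0.02178731] [-5.54914037  4.55266362 -3.93799866]
```

```bash
python3 -m inch '[[[0,0,-2,0,0,0,40],[0,0,-4,0,0,0,40],[0,0,-6,0,0,0,40],[0,0,-8,0,0,0,40],[0,0,-8,0,0,0,40]]]'
python3 - <<'E'
from h import *
o=status.get_obs();print(o["moment"],o["ft_force"])
b=optics.get_image("side")["frame"][220:340,200:340,::-1]
a=optics.get_image("scene")["frame"][150:300,250:450,::-1]
cv2.imwrite("pics/l.png",np.hstack([cv2.resize(b,(400,343)),cv2.resize(a,(400,343))]))
E
```

```text
t: 7.7
ee_pos: [455.2, 289.4, 113.4]
orientation: [-2.119, -2.315, 0.005]
ft_force: [-4.7, 3.2, -1.4]
width: 51.6
grasp_force: 40.8
[0.52751919 1.01403467 0.04031777] [-4.72929298  3.17740661 -1.4205185 ]
```

View pics/l.png

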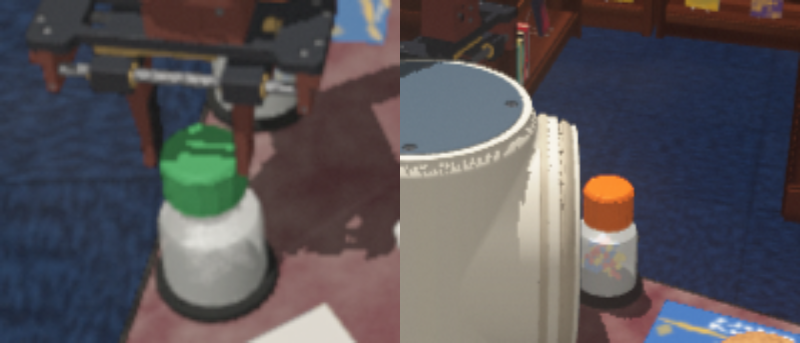

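In the side crop the lid's lower edge has risen about 5 px along with the gripper, so it's free and held. I'll lift it clear and carry it to above the mat.

```bash
python3 -m inch '[[[0,0,-5,0,0,0,40],[0,0,-12,0,0,0,40],[0,0,-20,0,0,0,40],[0,0,-30,0,0,0,40],[0,0,-45,0,0,0,40],[0,0,-65,0,0,0,40],[0,0,-90,0,0,0,40],[0,0,-115,0,0,0,40],[0,0,-130,0,0,0,40],[0,0,-130,0,0,0,40],[0,0,-130,0,0,0,40]]]'
python3 - <<'E'
from h import *
o,im=wrist();print(o["moment"],o["ft_force"],tool(o,[431,-106,200]))
b=optics.get_image("side")["frame"][180:340,190:350,::-1]
cv2.imwrite("pics/m.png",np.hstack([cv2.resize(im["frame"][:,:,::-1],(480,360)),cv2.resize(b,(320,360))]))
E
```

```text
t: 8.9
ee_pos: [457.6, 289.3, 244.5]
orientation: [2.12, 2.318, 0.001]
ft_force: [-0.6, 0.0, -1.0]
width: 51.5
grasp_force: 40.8
[-0.04451798 -0.09505886  0.02053031] [-0.5593673   0.01778045 -0.99985957] [-391.43086991  -61.62406892   44.34988447]
```

View pics/m.png

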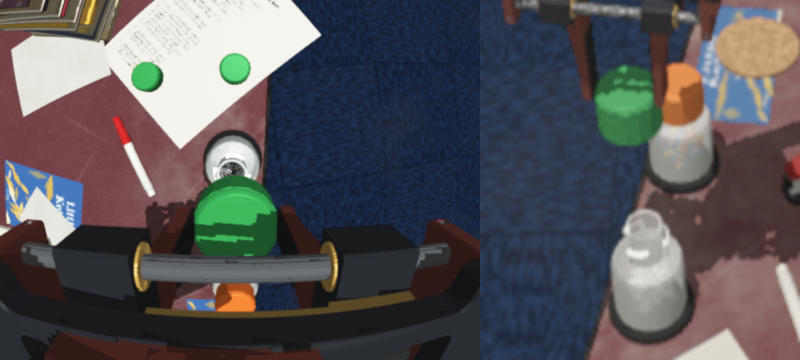

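The lid is off, upright in the grip, and the jar stands open (clips visible at (233,168) in the wrist half). Moving it over the mat.

```bash
python3 -m inch '[[[-15,-2,0,0,0,0,40],[-45,-7,0,0,0,0,40],[-80,-13,0,0,0,0,40],[-120,-19,0,0,0,0,40],[-160,-25,0,0,0,0,40],[-200,-32,0,0,0,0,40],[-240,-38,0,0,0,0,40],[-280,-44,0,0,0,0,40],[-320,-50,0,0,0,0,40],[-350,-55,20,0,0,0,40],[-375,-59,50,0,0,0,40],[-391,-62,85,0,0,0,40],[-391,-62,120,0,0,0,40],[-391,-62,150,0,0,0,40],[-391,-62,170,0,0,0,40],[-391,-62,180,0,0,0,40],[-391,-62,180,0,0,0,40],[-391,-62,180,0,0,0,40]]]'
python3 - <<'E'
from h import *
o,im=wrist();print(o["ft_force"],tool(o,[431,-106,30]))
a=optics.get_image("scene")["frame"][230:350,350:500,::-1];b=optics.get_image("side")["frame"][140:240,270:390,::-1]
cv2.imwrite("pics/n.png",np.hstack([cv2.resize(a,(400,320)),cv2.resize(b,(384,320))]))
E
```

```text
t: 10.8
ee_pos: [430.5, -105.8, 64.8]
orientation: [2.12, 2.318, 0.0]
ft_force: [-0.9, 0.0, -0.4]
width: 51.6
grasp_force: 40.8
[-0.86499842  0.00623011 -0.35637328] [-0.24497961  0.45372973 34.78085453]
```

View pics/n.png

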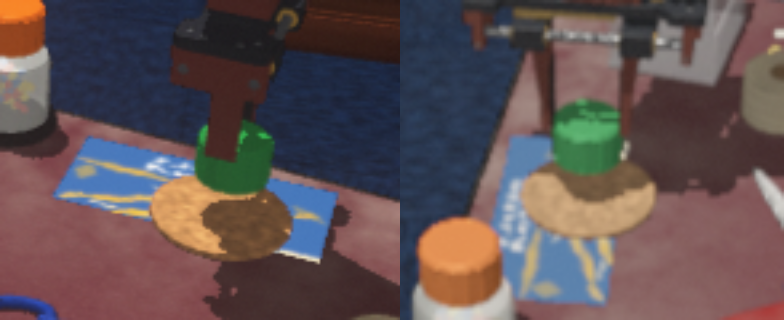

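The lid hangs upright over the mat in both views, well inside the 27 mm margin. Lowering gently.

```bash
python3 -m inch '[[[0,0,10,0,0,0,40],[0,0,20,0,0,0,40],[0,0,26,0,0,0,40],[0,0,30,0,0,0,40],[0,0,31,0,0,0,40],[0,0,31,0,0,0,40],[0,0,31,0,0,0,40]]]'
```

```text
t: 11.65
ee_pos: [430.6, -105.6, 33.5]
orientation: [2.12, 2.318, 0.0]
ft_force: [0.3, 0.2, 0.1]
width: 51.6
grasp_force: 40.8
```

```bash
python3 -m inch '[[[0,0,0.5,0,0,0,40],[0,0,1,0,0,0,40],[0,0,1.5,0,0,0,40],[0,0,2,0,0,0,40],[0,0,2.5,0,0,0,40],[0,0,2.5,0,0,0,40]]]'
```

```text
t: 12.25
ee_pos: [430.4, -105.6, 30.8]
orientation: [-2.12, -2.318, 0.0]
ft_force: [0.2, 0.6, -1.5]
width: 51.6
grasp_force: 40.8
```

```bash
python3 -m inch '[[[0,0,0.5,0,0,0,40],[0,0,1,0,0,0,40],[0,0,1.5,0,0,0,40],[0,0,1.5,0,0,0,40]]]'
```

```text
t: 12.65
ee_pos: [430.5, -105.7, 29.8]
orientation: [2.12, 2.318, -0.0]
ft_force: [-2.7, -1.3, 8.6]
width: 51.8
grasp_force: 43.7
```

Contact: 8.6 N upward. I'll open the fingers gently, then retreat straight up.

```bash
python3 -m inch '[[[0,0,0,0,0,0,62],[0,0,0,0,0,0,66],[0,0,0,0,0,0,72],[0,0,0,0,0,0,80],[0,0,0,0,0,0,90],[0,0,0,0,0,0,100],[0,0,0,0,0,0,100],[0,0,-10,0,0,0,100],[0,0,-25,0,0,0,100],[0,0,-50,0,0,0,100],[0,0,-90,0,0,0,100],[0,0,-130,0,0,0,100],[0,0,-170,0,0,0,100],[0,0,-170,0,0,0,100],[0,0,-170,0,0,0,100],[0,0,-170,0,0,0,100]]]'
python3 - <<'E'
from h import *
o,im=wrist()
m,s,c=mask(im,(55,110,25),(80,255,255));print(s,c)
p=np.array([wonz(o,im,*q[0],42)[:2] for q in max(cv2.findContours(m,0,1)[0],key=len)],np.float32);print(cv2.minEnclosingCircle(p))
A=optics.get_image("scene");B=optics.get_image("side")
a=A["frame"][220:350,330:500,::-1];b=B["frame"][140:250,260:400,::-1]
cv2.imwrite("pics/z.png",np.hstack([cv2.resize(a,(400,320)),cv2.resize(b,(400,320))]))
E
```

```text
t: 14.25
ee_pos: [429.5, -105.3, 198.6]
orientation: [-2.119, -2.317, 0.001]
ft_force: [0.8, 0.8, 0.1]
width: 87.8
grasp_force: 0.0
[ 286  198   61   62 2928] [315.97506831 228.84904372]
((431.62158203125, -108.05232238769531), 28.772981643676758)
```

View pics/z.png

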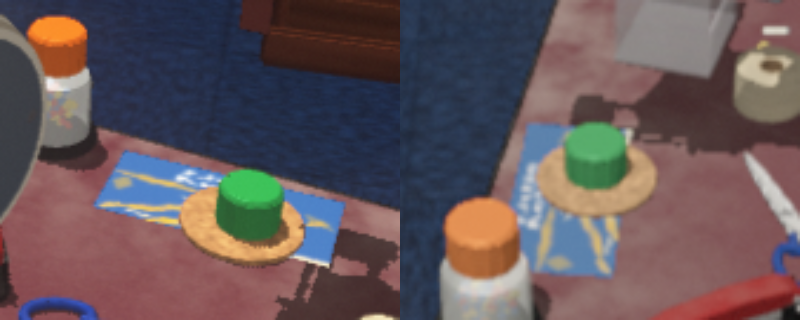

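The green lid stands upright, wholly on the mat, at (250,205) in the scene half and (596,157) in the side half. The orange lid is still on its jar, and the gripper is clear.

```bash
python3 -c "
from workcell import ctrl
print(ctrl.close_job())"
```

```text
the job is handed in; nothing more can be done
None
```

The green lid is unscrewed, lifted off and set down upright, wholly on the cork mat; the orange lid was left on its jar, and I handed the job in at about 14 s of the 42 s allowed.

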